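Open the child-resistant fixative canister

ROBOT

A 7-joint arm with a two-finger parallel gripper is mounted at the origin on the work surface. World frame = base frame: x ahead of the robot, y to its left, z up, the work surface at z = 0. Lengths are in m, angles in degrees, forces in N, time in s.
With the tool pointing down it reaches from about 0.4 to 0.9 m from the base axis. Payload 5.5 kg.
Tool frame: the origin (TCP) lies at the very end of the fingers, on their centre line; the grasp point (between the pads) lies 19 mm behind it; z points along the fingers, y is the line along which they close (so a half turn about z gives the same grasp; the last joint's range is limited). The gripper opens to 85 mm and grips with 20 to 120 N. Pads are 22 mm wide; open, the fingers measure 114 mm over their backs; the gripper's body (76 mm by 85 mm) begins 54 mm behind the grasp point. The pads swing forward as they close: fully open they stand 13 mm farther back than shut.
Start: joints at [-55.394, 28.699, -24.465, 88.831, 12.651, 65.22, -12.049], TCP at [0.217, 0.613, 0.231] pointing down, gripper open.
Joint ranges: [-164.97, 164.97], [-17.58, 116.51], [-87.97, 89.64], [11.32, 138.91], [-80.73, 260.73], [10.89, 115.49], [-147.41, 147.41]. Speed limits (degrees/s): [147.25, 147.25, 180, 180, 180, 180, 180].

INTERFACE

Orientations are given as [roll, pitch, yaw] about the fixed x, y, z axes, in that order (R = Rz(yaw) Ry(pitch) Rx(roll)).
In Python, from workcell import state, grab_frame, calibration, finish_job gives the robot as it stands.
- The arm moves only by the shell command python3 -m pendant 'ROWS'. ROWS is JSON, a list of rows, each a list of 7 numbers: the gripper command: -1 is shut, 1 is fully open, values between are in proportion, then the shift along the world's x, y, z in m, then the turn, a rotation vector about the world's x, y, z in degrees. A call has 1 to 10 rows; each row shifts and turns the commanded pose from where the row before left it; what a row does not reach is not made up. A row lasts 1/8 s, in which the tool goes at most 62.5 mm and 10.7 degrees, less where a joint would pass 70% of its speed; a pose out of reach is approached as far as the arm can. A call with a gripper value outside its range is refused whole. The fingers move at their own pace and stop on an object; the grip force is fixed at half the most. Time passes only in rows, so rows that do not move let the fingers close. It gives the time, the measured TCP pose, the force, the opening and the grip force at its end, in the units of the state.
- state(): the state, without advancing time (a new reading comes with each control period).
- grab_frame(name): name is "scene" or "top" or "wrist"; returns (picture, depth): 400x640x3 uint8, red, green, blue; 400x640 float32, m along the optical axis (not along the pixel's ray), 0 where there is no reading.
- calibration(name): a dict with "fx", "fy", "cx", "cy" (pixels), "view" (4x4, takes a point from world to camera coordinates). Camera axes: x right, y down, z forward; pixel columns grow to the right and rows downward; lengths in m; the calibration is good to about 2 mm. A picture is of the moment at which its call begins: read the wrist's pose just before it. calibration takes no time and is no camera call; for the wrist camera it gives the pose at the moment of the call.
- finish_job(): hands the job in; it is judged then, once.
The state is a dict: "time_s": time; "qpos": joint angles; "joint_velocities": joint speeds; "joint_torque": joint torques, N m; "ee_pos": TCP position; "tool_rot": TCP orientation; "ft_force": force on the tool from outside, world axes, zero at the start; "ft_torque": the same for the moment, N m; "grip_width": finger opening in m; "finger_force": force on a finger pad.
Only numpy, scipy, OpenCV 4.12 (cv2) and the standard library are available. Lean on these libraries where they do the work, as an engineer would, in place of code of your own. Each camera call takes 0.05 s, during which the arm holds its last target. There are 200 camera calls.

TASK

Open the white canister with the red child-resistant cap: push the cap down hard and, while holding it down, turn it about a fifth of a turn counter-clockwise (seen from above) until it comes free. Lift the cap off and set it down the right way up, not dropped, in the free part of the white bucket lid, wholly inside the rim. Leave the jars, wash bottle and beaker standing where they are.

Things in the scene. Friction and masses are not known exactly. Their poses are not given: they have to be found in the camera images.
- canister: White square canister with the red cap, fixed firmly: 110 x 110 mm, 103 mm high, in a steel carrier 124 mm square and 28 mm high, with shoulder and neck under the cap. Origin: centre of its underside; z up along the neck's axis, x and y along its sides. An otherwise identical canister with a yellow cap stands elsewhere; they may change places.
- cap: Red push-and-turn cap, loose, about 60 g. Origin: on its axis at the skirt's underside, z up. Skirt 60 mm across, 24 mm high; on it a disc 68 mm across, its top 28 mm above the origin. Closed, the origin lies 125 mm above the canister's underside and x along the canister's x (3 degrees either way).
- cap_bar (a point): Centre of the top of the cap's upright grip bar, 50 mm above the cap's origin, same axes. The bar is 50 mm long along the cap's x, 14 mm thick along its y and 22 mm high above the disc, with a white stripe along its top.
- spring_disc (a joint): How far the red cap's spring is pressed, m: 0 at rest, 0.0085 fully down. It yields from 9 N; at 5 mm (12 N) the cap can turn; bottom takes 13 N, more if pressed fast. Held 5 mm down or more, the cap turns counter-clockwise seen from above; past 55 degrees it lifts straight off, at about 95 it meets a stop: aim for 72. Not pressed, it neither turns nor lifts.
- lid: White round bucket lid lying on the slab, fixed, 240 mm across, 8 mm thick, flat top with a 3 mm wide and 3 mm high rim round the edge. Origin: centre of its underside. One jar (jar_a) stands on it near the rim, 75 mm from its centre in the direction of the lid's -y; the rest is free.
- jar_a: Glass specimen jar with yellow cap, 44 mm across, 60 mm high, standing on the lid. Origin: centre of its underside.
- jar_b: Glass specimen jar like jar_a, standing on the slab at the back.
- jar_c: Glass specimen jar like jar_a, standing on the slab at the back.
- wash_bottle: White bottle with blue cap, 68 mm across, 190 mm high, at the back. Origin: centre of its underside.
- beaker: Clear plastic beaker, 64 mm across, 85 mm high, at the back. Origin: centre of its underside.
There are look-alikes about, which are no part of the job. There is more than one size of the cap; the job needs the middle-sized. What is shaped like the lid but purple is not meant.

How it is judged (in metres and radians):
On the way, in this order (a step that is already met when the one before it is completed fails the run):
1. the cap is turned counter-clockwise while pressed down (value of joint spring_disc above 0.004 m and angle between the x axis of cap and the x axis of canister, either way round above 0.4 rad and horizontal distance between cap and canister below 0.01 m), for 0.05 s.
2. the cap is lifted off the neck (z of cap in the frame of canister above 0.15 m), for 0.05 s.
At the end, for the whole second after the job is handed in: The red cap rests still and upright (within 0.12 rad) flat on the white lid (underside within 4 mm of the lid's top), its centre within 83 mm of the lid's centre so that it lies inside the rim (horizontal distance between cap and lid below 0.083 m and z of cap in the frame of lid between 0.004 and 0.012 m and angle between cap's own z axis and vertical below 0.12 rad and linear speed of cap below 0.02 m/s); the robot touches nothing.
It fails at once if the cap falls freely faster than 0.7 m/s (dropped from more than about 25 mm) (contact force between cap and anything else below 0.02 N and linear speed of cap above 0.7 m/s).
It fails at once if a jar, the wash bottle or the beaker is moved more than 30 mm or tipped over (distance of any of jar_a, jar_b, jar_c, wash_bottle, beaker from where it was at the start of the episode above 0.03 m or angle between any of jar_a, jar_b, jar_c, wash_bottle, beaker's own z axis and vertical above 0.6 rad).
It also fails if it takes over 45 s, if anything falls off the work surface, if the arm or the gripper's body presses on something with over 40 N, if the wrist force passes 120 N, or if a joint passes its speed limit or range.

## Working session

There is one attempt and no reset: what is moved stays moved. The work goes in short steps, Python scripts to look and compute and a shell command to move; the robot and the scene stay as the last step left them, time stands still between calls to the robot, and variables do not carry over. Pictures are saved under pics/ and viewed, at most 10 in all, crops included, and the job is handed in when it is done.

```bash
mkdir -p pics
cat > h.py <<'E'
import numpy as np,cv2
from workcell import *
def snap(n,f):
    c=calibration(n);p,d=grab_frame(n);cv2.imwrite(f'pics/{f}.png',p[:,:,::-1]);np.savez(f'pics/{f}.npz',p=p,d=d,**{k:np.array(c[k]) for k in c})
def pt(f,u,v,z=None):
    a=np.load(f'pics/{f}.npz');T=np.linalg.inv(a['view'])
    r=np.array([(u-a['cx'])/a['fx'],(v-a['cy'])/a['fy'],1.])
    if z is None: s=a['d'][int(round(v)),int(round(u))]
    else: s=(z-T[2,3])/(T[:3,:3]@r)[2]
    return T[:3,:3]@(r*s)+T[:3,3]
E
python3 - <<'E'
from h import *
snap('top','t0');snap('scene','s0')
print({k:np.round(v,3) for k,v in state().items()})
E
```

```text
{'time_s': np.float64(0.1), 'qpos': array([-55.393,  28.748, -24.454,  88.886,  12.65 ,  65.22 , -12.049]), 'joint_velocities': array([ 0.137, -0.005,  0.138, -0.181,  0.008,  0.055,  0.07 ]), 'joint_torque': array([-1.2000e-02, -5.7081e+01, -5.8390e+00, -2.8175e+01,  1.0000e-02,
        6.0000e-03,  0.0000e+00]), 'ee_pos': array([0.217, 0.612, 0.23 ]), 'tool_rot': array([-1.79899e+02, -4.00000e-03,  1.60476e+02]), 'ft_force': array([-0.517, -0.172, -0.202]), 'ft_torque': array([ 0.042, -0.012, -0.05 ]), 'finger_force': np.float64(0.0), 'grip_width': np.float64(0.085)}
```

View pics/t0.png

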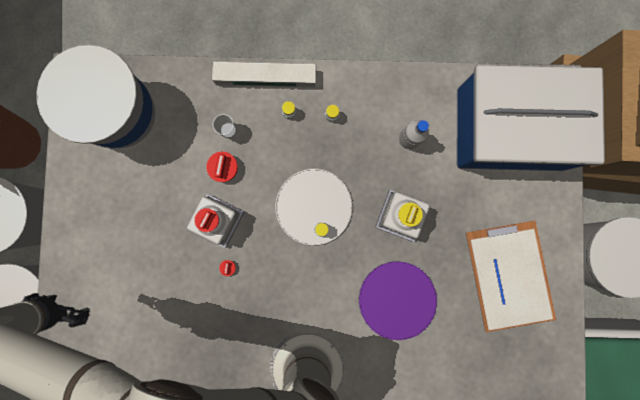

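View pics/s0.png

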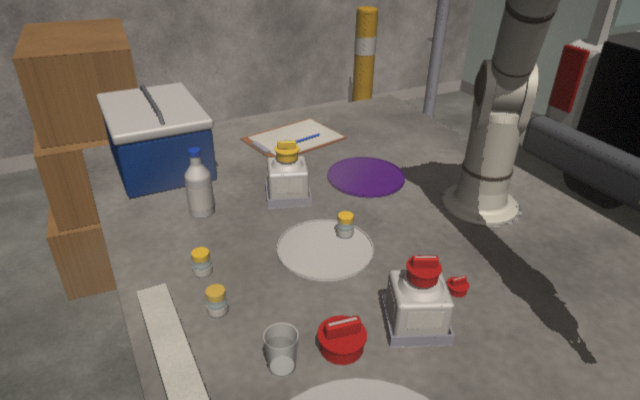

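The top view shows the red-capped canister at about (212,221), its bar at (208,221), the white lid at (314,207) and jar_a at (321,230). I'll enlarge the cap and measure it.

Run:
```python
from h import *
p=cv2.imread('pics/t0.png');cv2.imwrite('pics/c0.png',cv2.resize(p[185:260,170:270],None,fx=8,fy=8,interpolation=cv2.INTER_CUBIC))
for n,u,v in [('bar',208,221),('lid',305,195),('slab',270,240),('jar',321,230),('bigcap',222,167),('sh',228,212)]: print(n,pt('t0',u,v).round(3))
a=np.load('pics/t0.npz');d=a['d'];P=a['p'].astype(int)
T=np.linalg.inv(a['view']);vv,uu=np.mgrid[:400,:640];X=np.stack([(uu-a['cx'])/a['fx']*d,(vv-a['cy'])/a['fy']*d,d,np.ones_like(d)],-1)@T.T
red=(P[...,0]>110)&(P[...,1]<70)
box=(uu>185)&(uu<250)&(vv>190)&(vv<255)
print('z hist',np.histogram(X[box][:,2],bins=np.arange(-.02,.24,.02)))
m=box&red&(X[...,2]>.12);print('red n',m.sum(),X[m].mean(0).round(4),X[m].min(0),X[m].max(0))
top=box&(X[...,2]>.167+0);q=X[top];print('bartop',len(q),q.mean(0).round(4))
r=cv2.minAreaRect(q[:,:2].astype(np.float32)*1000);print(r)
s=box&(X[...,2]>.09)&(X[...,2]<.115);print('body top',cv2.minAreaRect(X[s][:,:2].astype(np.float32)*1000))
w=(P.min(-1)>140)&(uu>270)&(uu<358)&(vv>163)&(vv<250);c=cv2.findContours(w.astype(np.uint8),0,1)[0];c=max(c,key=cv2.contourArea)
e=cv2.fitEllipse(c);print(e,pt('t0',*e[0],z=.009).round(4))
```

```text
bar [0.442 0.288 0.153]
lid [0.532 0.022 0.016]
slab [ 0.389  0.128 -0.001]
jar [ 0.425 -0.03   0.067]
bigcap [0.606 0.273 0.068]
sh [0.47  0.242 0.105]
z hist (array([ 974, 1393,  173,   39,   47,  208,  770,   14,  346,  108,    3,
          0]), array([-0.02,  0.  ,  0.02,  0.04,  0.06,  0.08,  0.1 ,  0.12,  0.14,
        0.16,  0.18,  0.2 ,  0.22]))
red n 276 [0.4454 0.291  0.1598 1.    ] [ 0.41610362 -0.01462664  0.12692387  1.        ] [0.47551705 0.32451958 1.4313035  1.        ]
bartop 119 [0.4424 0.2398 0.3964 1.    ]
((449.47027587890625, 148.96128845214844), (46.92988967895508, 326.0108642578125), 1.57236647605896)
body top ((445.3412780761719, 294.3653259277344), (112.35012817382812, 110.51752471923828), 64.9229736328125)
((312.9658203125, 206.39805603027344), (75.73577880859375, 76.12093353271484), 66.49979400634766) [ 0.4972 -0.004   0.009 ]
```

View pics/c0.png

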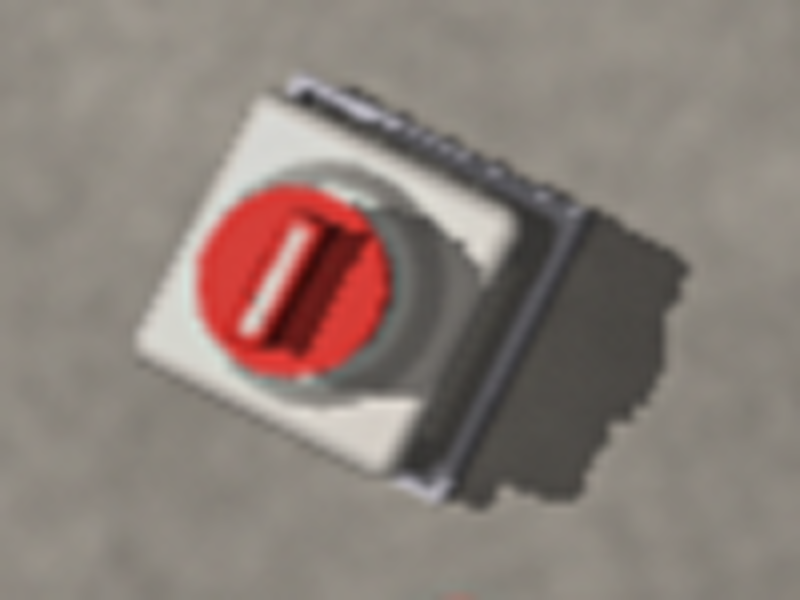

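The crop shows the bar stripe running from (303,225) to (250,332), with the disc centred at (293,281).

```bash
python3 - <<'E'
from h import *
f=lambda u,v,z:pt('t0',170+u/8-.44,185+v/8-.44,z)
a,b=f(303,225,.175),f(250,332,.175)
print(a,b,(a+b)/2,np.degrees(np.arctan2(*(a-b)[1::-1])),f(293,281,.153))
E
python3 -m pendant '[[1,0.025,-0.04,0.01,0,0,0],[1,0.04,-0.04,0.01,0,0,0],[1,0.04,-0.04,0,0,0,-3],[1,0.04,-0.04,0,0,0,-3],[1,0.04,-0.04,0,0,0,0],[1,0.035,-0.04,0,0,0,0],[1,0.008,-0.04,0,0,0,0],[1,0,-0.039,0,0,0,0],[1,0,0,0,0,0,0]]'
python3 - <<'E'
from h import *
print(state()['qpos']);snap('wrist','w0')
E
```

```text
[0.4644426 0.2856739 0.175    ] [0.42712487 0.30238875 0.175     ] [0.44578373 0.29403133 0.175     ] -24.12790757807528 [0.44531055 0.29360987 0.153     ]
time_s: 1.23
ee_pos: [0.4459, 0.2895, 0.2508]
tool_rot: [-179.9, 0.0, 154.2]
ft_force: [-0.4, 0.7, 0.7]
grip_width: 0.0852
finger_force: 0.0
[-21.47252847  14.5260769  -17.02722685 104.75608237   4.89638317
  61.53495355  23.81909464]
```

View pics/w0.png

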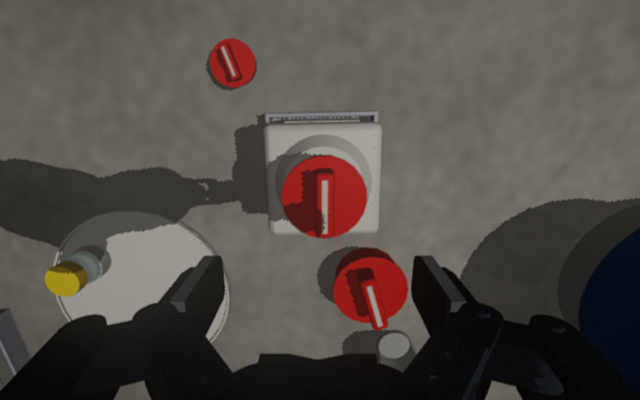

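In the wrist view the bar stripe runs from (324,180) to (324,233), so it is nearly square to the gripper.

Run:
```python
from h import *
a,b=pt('w0',324,233,.175),pt('w0',324,180,.175)
print(a,b,(a+b)/2,np.degrees(np.arctan2(*(a-b)[1::-1])),np.linalg.norm(a-b),pt('w0',324,196,.153))
print(pt('w0',324,215),pt('w0',300,200),state()['tool_rot'])
```

```text
[0.4643389  0.28650635 0.175     ] [0.42825215 0.30373746 0.175     ] [0.44629553 0.2951219  0.175     ] -25.52407205078664 0.03998955819755125 [0.4446578  0.29632976 0.153     ]
[0.45124051 0.29273517 0.17631986] [0.43928005 0.27805703 0.15348526] [-1.79959150e+02  2.32485423e-03  1.54306660e+02]
```

```bash
python3 -m pendant '[[1,0,0.005,-0.03,0,0,0],[1,0,0,-0.03,0,0,0],[1,0,0,-0.024,0,0,0],[1,0,0,-0.009,0,0,0],[1,0,0,0,0,0,0],[-1,0,0,0,0,0,0],[-1,0,0,0,0,0,0],[-1,0,0,0,0,0,0],[-1,0,0,0,0,0,0],[-1,0,0,0,0,0,0]]'
```

```text
time_s: 2.52
ee_pos: [0.445, 0.2974, 0.1586]
tool_rot: [-179.9, 0.0, 154.4]
ft_force: [-2.2, -4.1, 4.6]
grip_width: 0.0126
finger_force: 60.9
```

```bash
python3 -m pendant '[[-1,0,0,-0.003,0,0,0],[-1,0,0,-0.003,0,0,0],[-1,0,0,-0.003,0,0,0],[-1,0,0,-0.001,0,0,0],[-1,0,0,0,0,0,0]]'
```

```text
time_s: 3.15
ee_pos: [0.4451, 0.2975, 0.1506]
tool_rot: [-179.9, 0.1, 154.4]
ft_force: [-7.3, -7.3, 21.3]
grip_width: 0.0128
finger_force: 63.2
```

```bash
python3 -m pendant '[[-1,0,0,0,0,0,8],[-1,0,0,0,0,0,9],[-1,0,0,0,0,0,9],[-1,0,0,0,0,0,9],[-1,0,0,0,0,0,0]]'
```

```text
time_s: 3.78
ee_pos: [0.4449, 0.2964, 0.1505]
tool_rot: [-179.8, -0.1, -170.5]
ft_force: [-8.5, -9.6, 24.5]
grip_width: 0.0125
finger_force: 63.5
```

```bash
python3 -m pendant '[[-1,0,0,0,0,0,9],[-1,0,0,0,0,0,9],[-1,0,0,0,0,0,9],[-1,0,0,0,0,0,9],[-1,0,0,0,0,0,1],[-1,0,0,0,0,0,0]]'
```

```text
time_s: 4.53
ee_pos: [0.4448, 0.2951, 0.1505]
tool_rot: [-179.8, -0.3, -133.7]
ft_force: [-8.5, -13.1, 27.9]
grip_width: 0.0124
finger_force: 63.9
```

```bash
python3 -m pendant '[[-1,0,0,0.004,0,0,0],[-1,0,0,0.006,0,0,0],[-1,0,0,0.012,0,0,0],[-1,0,0,0.02,0,0,0],[-1,0,0,0.025,0,0,0],[-1,0,0,0.02,0,0,0],[-1,0,0,0,0,0,0]]'
python3 - <<'E'
from h import *
print(state()['qpos']);snap('scene','s1')
cv2.imwrite('pics/s1c.png',cv2.resize(cv2.imread('pics/s1.png')[130:380,250:570],None,fx=2.3,fy=2.3))
E
```

```text
time_s: 5.4
ee_pos: [0.4462, 0.2999, 0.2371]
tool_rot: [-180.0, 0.2, -133.5]
ft_force: [-0.4, 0.5, -1.1]
grip_width: 0.0123
finger_force: 60.1
[ -8.71458039  17.8419777  -33.74636769 104.69557211  11.30104197
  60.5600592   89.7459426 ]
```

View pics/s1c.png

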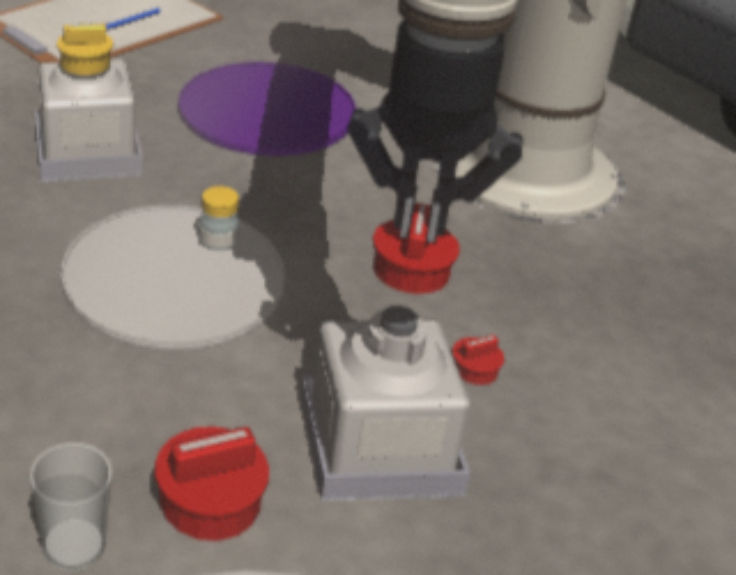

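The cap hangs upright in the fingers at crop (416,250) and the neck is bare. I'll carry it to the lid, away from the jar, around (0.530, 0.008).

```bash
python3 -m pendant '[[-1,0.008,-0.02,0,0,0,0],[-1,0.012,-0.04,0,0,0,0],[-1,0.013,-0.048,0,0,0,0],[-1,0.013,-0.048,0,0,0,0],[-1,0.013,-0.048,-0.02,0,0,0],[-1,0.013,-0.048,-0.03,0,0,0],[-1,0.012,-0.04,-0.035,0,0,0],[-1,0,0,-0.035,0,0,0],[-1,0,0,-0.025,0,0,0],[-1,0,0,0,0,0,0]]'
```

```text
time_s: 6.7
ee_pos: [0.5264, 0.0066, 0.0874]
tool_rot: [179.7, -0.2, -133.5]
ft_force: [-0.4, 0.1, -0.3]
grip_width: 0.0124
finger_force: 60.1
```

Run:
```python
from h import *
print(state()['ft_force'],state()['qpos']);snap('scene','s2')
cv2.imwrite('pics/s2c.png',cv2.resize(cv2.imread('pics/s2.png')[170:310,250:430],None,fx=4,fy=4))
```

```text
[-0.38087416  0.08382582 -0.26116501] [ 14.47669429  27.47672488 -22.23926856 112.68929673  14.76489567
  42.93207309 120.03823251]
```

View pics/s2c.png

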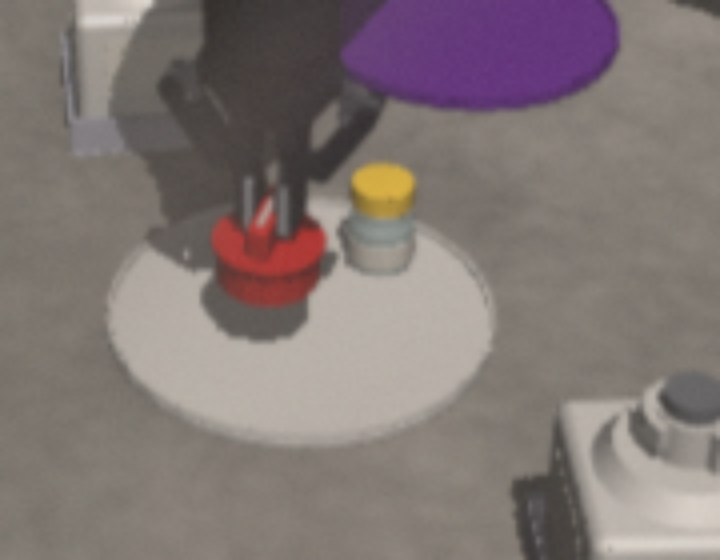

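The cap is over the free part of the lid, at crop (268,260), and the jar at (380,220) is clear of it. Lowering.

```bash
python3 -m pendant '[[-1,0,0,-0.018,0,0,0],[-1,0,0,-0.014,0,0,0],[-1,0,0,-0.007,0,0,0],[-1,0,0,-0.003,0,0,0],[-1,0,0,-0.001,0,0,0],[-1,0,0,0,0,0,0]]'
```

```text
time_s: 7.5
ee_pos: [0.5295, 0.0067, 0.0476]
tool_rot: [-180.0, 0.0, -133.5]
ft_force: [-0.5, 0.3, -1.0]
grip_width: 0.0126
finger_force: 60.1
```

```bash
python3 -m pendant '[[-1,0,0,-0.003,0,0,0],[-1,0,0,-0.001,0,0,0],[-1,0,0,0,0,0,0]]'; python3 -m pendant '[[-1,0,0,-0.001,0,0,0],[-1,0,0,-0.001,0,0,0],[-1,0,0,0,0,0,0]]'
```

```text
time_s: 7.88
ee_pos: [0.5291, 0.0066, 0.0432]
tool_rot: [180.0, -0.0, -133.5]
ft_force: [0.3, -0.7, -1.0]
grip_width: 0.013
finger_force: 60.1
time_s: 8.25
ee_pos: [0.5296, 0.0065, 0.0422]
tool_rot: [-180.0, -0.0, -133.5]
ft_force: [-2.3, 0.5, 8.5]
grip_width: 0.012
finger_force: 61.3
```

Contact is made at the expected height. Now to release and retreat.

```bash
python3 -m pendant '[[-0.4,0,0,0,0,0,0],[-0.2,0,0,0,0,0,0],[0,0,0,0,0,0,0],[0,0,0,0,0,0,0],[0,0,0,0.02,0,0,0],[0,0,0,0.03,0,0,0],[0,0,0,0.04,0,0,0],[0,0,0,0.05,0,0,0],[0,-0.02,0.05,0.03,0,0,0],[0,0,0.05,0,0,0,0]]'
python3 -m pendant '[[0,0,0.06,0,0,0,0],[0,0,0.06,0,0,0,0],[0,0,0,0,0,0,0],[0,0,0,0,0,0,0]]'
python3 - <<'E'
from h import *
snap('top','t2')
cv2.imwrite('pics/t2c.png',cv2.resize(cv2.imread('pics/t2.png')[85:260,180:440],None,fx=3,fy=3))
d=np.load('pics/t2.npz')['p'].astype(int);m=((d[...,0]>110)&(d[...,1]<70));m[:,:270]=0;m[:,360:]=0;m[:160]=0;m[260:]=0
v,u=np.where(m);print(len(u),u.mean(),v.mean(),pt('t2',u.mean(),v.mean(),.036),pt('t2',u.min()+4,v.mean()),pt('t2',u.max()-4,v.mean()),pt('t2',u.mean(),v.max()-3),pt('t2',u.mean(),v.min()+3))
E
```

```text
time_s: 9.5
ee_pos: [0.5102, 0.1074, 0.2143]
tool_rot: [-179.8, 0.2, -133.7]
ft_force: [0.5, 0.0, -0.9]
grip_width: 0.0427
finger_force: 0.0
time_s: 10.0
ee_pos: [0.5089, 0.2265, 0.2109]
tool_rot: [-180.0, -0.1, -133.5]
ft_force: [0.0, -1.0, 0.1]
grip_width: 0.0425
finger_force: 0.0
292 309.50342465753425 195.16095890410958 [0.53022678 0.00734633 0.036     ] [0.52962994 0.02418421 0.03820088] [ 0.53087138 -0.01259659  0.03425982] [0.50933962 0.00681662 0.03348557] [0.55190752 0.00787128 0.04041188]
```

View pics/t2c.png

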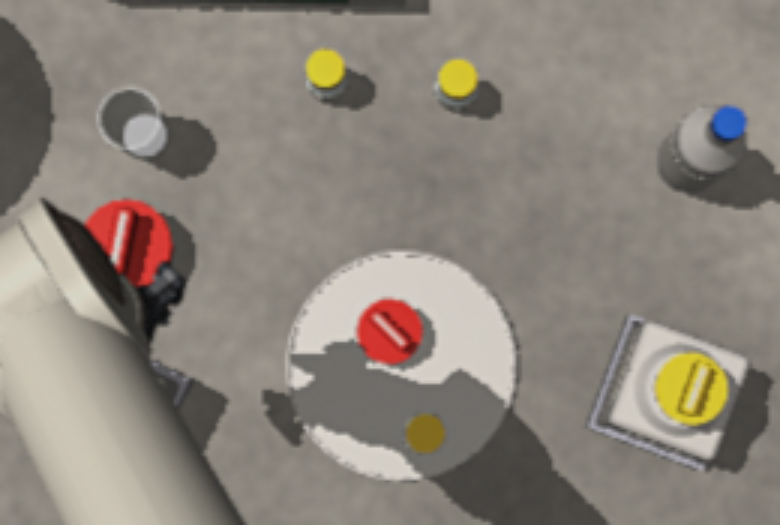

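The cap stands flat on the lid at crop (390,330), about 35 mm from its centre. Disc height is around 0.036 m, and the jar and the objects at the back have not moved.

```bash
python3 -c "
from workcell import *
print(finish_job())"
```

```text
the job is handed in; nothing more can be done
None
```

The canister is open: the red cap was pressed, turned 72° and lifted off, and it now stands upright on the white lid about 35 mm from its centre; the last picture showed the jars, wash bottle and beaker still standing in place, and the job was handed in at about 10 s, with no verdict returned.

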